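Grade the offcuts by length on the sorting board

ROBOT

A 6-joint arm with a two-finger parallel gripper is mounted at the origin on a cart in front of the work surface, level with it; the furniture and walls round the work are solid. World frame = base frame: x ahead of the robot, y to its left, z up, the work surface at z = 0. Lengths are in m, angles in rad, forces in N, time in s.
With the tool pointing down it reaches from about 0.425 to 1.125 m from the base axis. Payload 14.9 kg.
Tool frame: the origin (TCP) lies where the fingers leave the gripper's body, on its centre line; the fingertips stand 78 mm ahead of it and the grasp point (between the pads) lies grip_point_offset ahead of it (grip_point_offset is the distance from the TCP to the grasp point, in m); x points along the fingers, y is the direction in which the jaws open and shut, and the axes are right-handed (so a half turn about x gives the same grasp; the last joint's range is limited). The gripper opens to 91 mm and grips with 3 to 60 N. Pads are 32 mm wide; open, the fingers measure 118 mm over their backs; the gripper's body (76 mm by 178 mm) begins 60 mm behind the grasp point.
Start: joints at [1.273, 0.379, 1.734, -0, 1.028, -0.033], TCP at [0.183, 0.676, 0.292] pointing down, gripper open.
Joint ranges: [-2.77, 2.77], [-0.74, 2.19], [0, 2.66], [-1.06, 4.2], [0.31, 2.87], [-3.08, 3.08]. Speed limits (rad/s): [1.89, 1.89, 2.39, 3.14, 3.14, 3.14].

INTERFACE

Orientations are given as a unit quaternion [w, x, y, z].
In Python, from cell import get_state, get_image, camera_info, job_done, grip_point_offset gives the robot as it stands.
- The arm moves only by the tool move_arm, never from a script. Its arguments are lists of equal length, an entry for each row: "turn": the turn, a rotation vector about the tool's x, y, z as a fraction of full scale, a list of three; "slide": the shift along the tool's x, y, z as a fraction of full scale, a list of three; "fingers": the opening, from 0 (shut) to 1 (fully open). A call has 1 to 8 rows; each row is the pose to reach, as a shift and turn from the pose measured when the call began, along the tool's axes at that moment; what a row does not reach only later rows make up. Full scale, the value 1, is 50 cm for a shift and pi/4 rad for a turn. A row lasts 1/12 s, in which the tool goes at most 41.7 mm and 7.16 degrees, less where a joint would pass 70% of its speed; a pose out of reach is approached as far as the arm can. A call with a number of a shift or a turn outside -1 to 1 is refused whole. A call with a gripper value outside its range is refused whole. The fingers move at their own pace and stop on an object; "grip_force" is the grip in N (left out, the last holds). Time passes only in rows, so rows that repeat a pose let the fingers close. It gives the time, the measured TCP pose, the force and the opening at its end, in the units of the state.
- get_state(): the state, without advancing time (a new reading comes with each control period).
- get_image(name): name is "scene" or "side" or "wrist"; returns (picture, depth): 384x512x3 uint8, red, green, blue; 384x512 float32, m along the optical axis (not along the pixel's ray), 0 where there is no reading.
- camera_info(name): a dict with "fx", "fy", "cx", "cy" (pixels), "k1" (the pictures are not rectified: a ray, as slopes to the right and down, at radius r is drawn at 1 + k1 r^2 times it, then the intrinsics apply), "extrinsics" (4x4, takes a point from camera to world coordinates). Camera axes: x right, y up, looking along -z (the intrinsics and any distortion apply to the point x, -y, -z); pixel columns grow to the right and rows downward; lengths in m; the calibration is good to about 2 mm. A picture is of the moment at which its call begins: read the wrist's pose just before it. camera_info takes no time and is no camera call; for the wrist camera it gives the pose at the moment of the call.
- job_done(): hands the job in, once; it reports no verdict.
The state is a dict: "time": time; "joints": joint angles; "dq": joint speeds; "effort": joint torques, N m; "tcp_pos": TCP position; "orientation": TCP orientation; "wrist_force": force on the tool from outside, world axes, zero at the start; "moment": the same for the moment, N m; "width": finger opening in m.
Only numpy, scipy, OpenCV 4.12 (cv2) and the standard library are available. Lean on these libraries where they do the work, as an engineer would, in place of code of your own. Each camera call takes 0.05 s, during which the arm holds its last target.

TASK

Line up the four wooden offcuts on the four grey felt pads of the plywood board in order of length: the longest on the pad next to the brass weight, then the next longest, and so on down to the shortest on the pad next to the roll of black tape. Lay each one flat, centred on its pad and running along the pad's length, and let go of it.

Things in the scene. Friction and masses are not known exactly. Their poses are not given: they have to be found in the camera images.
- offcut_1: loose rectangular wooden offcut of dark brown wood, the longest and thickest of the four: 120 mm long (own y), 52 mm wide (x), 42 mm high (z). Origin at the centre of its underside. Starts lying flat on the bench to the left of or in front of the middle; which of the four starting places it has varies.
- offcut_2: loose rectangular wooden offcut of light hardwood, second longest of the four: 105 mm long (own y), 45 mm wide (x), 24 mm high (z). Origin at the centre of its underside. Starts lying flat on the bench to the left of or in front of the middle; which of the four starting places it has varies.
- offcut_3: loose rectangular wooden offcut of light reddish hardwood, third longest of the four: 85 mm long (own y), 34 mm wide (x), 18 mm high (z). Origin at the centre of its underside. Starts lying flat on the bench to the left of or in front of the middle; which of the four starting places it has varies.
- offcut_4: loose rectangular wooden offcut of light wood, the shortest of the four: 70 mm long (own y), 28 mm wide (x), 19 mm high (z). Origin at the centre of its underside. Starts lying flat on the bench to the left of or in front of the middle; which of the four starting places it has varies.
- pad_1: grey felt pad, fixed, 126 mm long (own y), 58 mm wide (x), 2 mm thick; origin at the centre of its underside, its top 2 mm above that and 14 mm above the bench. One of four equal pads, side by side at 80 mm pitch in the order pad_1, pad_2, pad_3, pad_4 (a straight row along their x, pad_1 at the -x end), on a fixed plywood board 448 x 146 mm and 12 mm thick that lies on the right of the bench; its place and yaw vary.
- pad_2: grey felt pad, fixed, 126 mm long (own y), 58 mm wide (x), 2 mm thick; origin at the centre of its underside, its top 2 mm above that and 14 mm above the bench. One of four equal pads, side by side at 80 mm pitch in the order pad_1, pad_2, pad_3, pad_4 (a straight row along their x, pad_1 at the -x end), on a fixed plywood board 448 x 146 mm and 12 mm thick that lies on the right of the bench; its place and yaw vary.
- pad_3: grey felt pad, fixed, 126 mm long (own y), 58 mm wide (x), 2 mm thick; origin at the centre of its underside, its top 2 mm above that and 14 mm above the bench. One of four equal pads, side by side at 80 mm pitch in the order pad_1, pad_2, pad_3, pad_4 (a straight row along their x, pad_1 at the -x end), on a fixed plywood board 448 x 146 mm and 12 mm thick that lies on the right of the bench; its place and yaw vary.
- pad_4: grey felt pad, fixed, 126 mm long (own y), 58 mm wide (x), 2 mm thick; origin at the centre of its underside, its top 2 mm above that and 14 mm above the bench. One of four equal pads, side by side at 80 mm pitch in the order pad_1, pad_2, pad_3, pad_4 (a straight row along their x, pad_1 at the -x end), on a fixed plywood board 448 x 146 mm and 12 mm thick that lies on the right of the bench; its place and yaw vary.
- brass_weight: turned brass weight with a knob, 47 mm across and 44 mm high, fixed; it marks the end of the row where the longest piece goes. It stands on the board at one end of the row, on the row's line, its centre 75 mm from the centre of the end pad, either next to pad_1 or next to pad_4. Origin at the centre of its underside.
- tape_roll: roll of black tape lying flat, 53 mm across and 19 mm high, fixed; it marks the end of the row where the shortest piece goes. It stands on the board at one end of the row, on the row's line, its centre 75 mm from the centre of the end pad, either next to pad_1 or next to pad_4. Origin at the centre of its underside.
Things that resemble listed ones, but are neither listed nor needed, are in the scene too. Leave any orange or red look-alike of the offcut_3 alone.

How it is judged:
At the end, for the whole second after the job is handed in: From the brass weight on, the pads carry the 120, 105, 85 and 70 mm offcuts: each flat (within 0.1 rad), underside less than 7 mm above its pad's underside, centre within 15 mm of the pad's, length within 0.2 rad of the pad's length either way round, released and at rest (angle between each of offcut_1, offcut_2, offcut_3, offcut_4's own z axis and vertical below 0.1 rad and linear speed of each of offcut_1, offcut_2, offcut_3, offcut_4 below 0.02 m/s and contact force between each of offcut_1, offcut_2, offcut_3, offcut_4 and the fingers below 0.05 N and ((horizontal distance between brass_weight and pad_1 below 0.12 m and horizontal distance between offcut_1 and pad_1 below 0.015 m and angle between the y axis of offcut_1 and the y axis of pad_1, either way round below 0.2 rad and z of offcut_1 in the frame of pad_1 below 0.007 m and horizontal distance between offcut_2 and pad_2 below 0.015 m and angle between the y axis of offcut_2 and the y axis of pad_2, either way round below 0.2 rad and z of offcut_2 in the frame of pad_2 below 0.007 m and horizontal distance between offcut_3 and pad_3 below 0.015 m and angle between the y axis of offcut_3 and the y axis of pad_3, either way round below 0.2 rad and z of offcut_3 in the frame of pad_3 below 0.007 m and horizontal distance between offcut_4 and pad_4 below 0.015 m and angle between the y axis of offcut_4 and the y axis of pad_4, either way round below 0.2 rad and z of offcut_4 in the frame of pad_4 below 0.007 m) or (horizontal distance between brass_weight and pad_4 below 0.12 m and horizontal distance between offcut_1 and pad_4 below 0.015 m and angle between the y axis of offcut_1 and the y axis of pad_4, either way round below 0.2 rad and z of offcut_1 in the frame of pad_4 below 0.007 m and horizontal distance between offcut_2 and pad_3 below 0.015 m and angle between the y axis of offcut_2 and the y axis of pad_3, either way round below 0.2 rad and z of offcut_2 in the frame of pad_3 below 0.007 m and horizontal distance between offcut_3 and pad_2 below 0.015 m and angle between the y axis of offcut_3 and the y axis of pad_2, either way round below 0.2 rad and z of offcut_3 in the frame of pad_2 below 0.007 m and horizontal distance between offcut_4 and pad_1 below 0.015 m and angle between the y axis of offcut_4 and the y axis of pad_1, either way round below 0.2 rad and z of offcut_4 in the frame of pad_1 below 0.007 m))); the robot touches nothing.
It also fails if it takes over 117 s, if anything falls off the work surface, if the arm or the gripper's body presses on something with over 40 N, if the wrist force passes 120 N, or if a joint passes its speed limit or range.

## Working session

There is one attempt and no reset: what is moved stays moved. The work goes in short steps, Python scripts to look and compute and a tool call to move; the robot and the scene stay as the last step left them, time stands still between calls to the robot, and variables do not carry over. Pictures are saved under pics/ and viewed, and the job is handed in when it is done.

Besides the shell and the picture viewer there is one more tool, called after "Request:" by a JSON object that holds its "name" and its "arguments". move_arm: Moves the arm, as the interface text tells. Shift numbers are shares of 50 cm and turn numbers shares of pi/4 rad, none past 1 either way. Its arguments: {"type":"object","properties":{"turn":{"type":"array","items":{"type":"array","items":{"type":"number"}}},"slide":{"type":"array","items":{"type":"array","items":{"type":"number"}}},"fingers":{"type":"array","items":{"type":"number"}},"grip_force":{"type":"number"}},"required":["turn","slide","fingers"]}

```bash
mkdir -p pics; ls
python3 - <<'E'
from cell import *
import cv2,numpy as np
s=get_state()
for k,v in s.items(): print(k,np.round(v,4).tolist())
print(grip_point_offset if not callable(grip_point_offset) else grip_point_offset())
for n in ["scene","side","wrist"]:
    c=camera_info(n); print(n,{k:(np.round(v,4).tolist()) for k,v in c.items()})
    im,d=get_image(n); np.savez(f"pics/{n}0.npz",im=im,d=d)
    cv2.imwrite(f"pics/{n}0.png",im[:,:,::-1])
E
```

```text
pics
time 0.0
joints [1.2727, 0.3794, 1.7348, -0.0, 1.0285, -0.0333]
dq [-0.0011, 0.0004, -0.0015, 0.0004, 0.0004, -0.0002]
effort [0.0022, -76.3708, -43.4375, 0.0651, 0.0424, -0.0001]
tcp_pos [0.1831, 0.6753, 0.2916]
orientation [0.7009, 0.0929, 0.701, -0.0937]
wrist_force [0.1107, 0.526, -0.76]
moment [-0.009, 0.0129, 0.0231]
width 0.0911
0.0595
scene {'fx': 434.1921, 'fy': 434.1921, 'cx': 262.0783, 'cy': 193.8727, 'k1': -0.0235, 'extrinsics': [[0.4541, 0.6738, -0.5828, -0.2343], [-0.8909, 0.3476, -0.2923, -0.4235], [0.0057, 0.652, 0.7582, 1.041], [0.0, 0.0, 0.0, 1.0]]}
side {'fx': 389.5972, 'fy': 389.5972, 'cx': 255.8947, 'cy': 189.565, 'k1': -0.0231, 'extrinsics': [[-0.9966, 0.0466, -0.0675, 0.4616], [-0.0808, -0.4179, 0.9049, 1.06], [0.0139, 0.9073, 0.4203, 0.5831], [0.0, 0.0, 0.0, 1.0]]}
wrist {'fx': 293.5005, 'fy': 293.5005, 'cx': 254.9022, 'cy': 194.0874, 'k1': -0.0142, 'extrinsics': [[0.2613, -0.9265, -0.2709, 0.1056], [0.9653, 0.2504, 0.0745, 0.6956], [-0.0012, -0.281, 0.9597, 0.3854], [0.0, 0.0, 0.0, 1.0]]}
```

View pics/scene0.png

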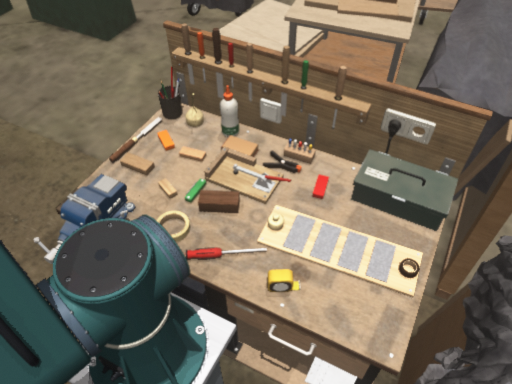

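View pics/side0.png

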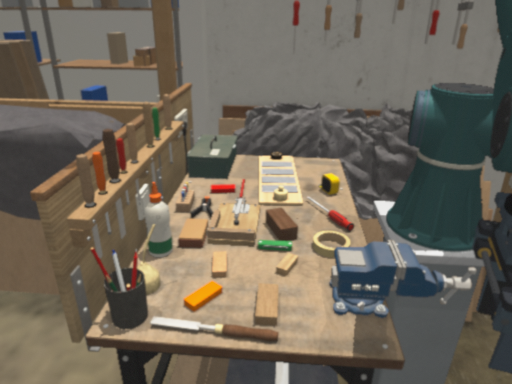

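View pics/wrist0.png

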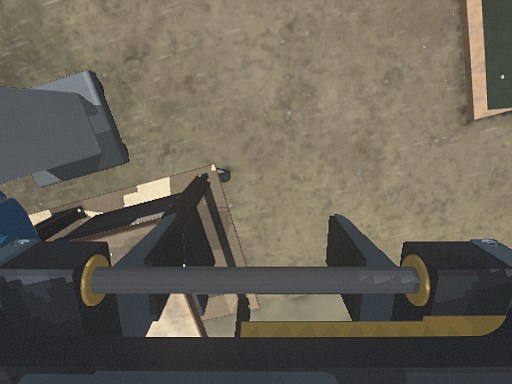

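The scene view shows a dark block at (220,201), light blocks at (137,163), (193,154), (167,188) and (240,147). The look-alikes are orange at (166,140) and red at (320,186). On the board, the brass weight is at about (276,222) and the tape roll at (409,268). Next I measure these.

```bash
cat > h.py <<'E'
import numpy as np,cv2
from cell import *
def cloud(c,d):
    K=np.array([[c['fx'],0,c['cx']],[0,c['fy'],c['cy']],[0,0,1]])
    v,u=np.mgrid[:384,:512]
    p=cv2.undistortPoints(np.stack([u,v],-1).reshape(-1,1,2).astype(float),K,np.array([c['k1'],0,0,0])).reshape(384,512,2)
    P=np.stack([p[...,0]*d,-p[...,1]*d,-d],-1)
    E=np.array(c['extrinsics'])
    W=P@E[:3,:3].T+E[:3,3]; W[d<=0]=np.nan
    return W
def rays(c,uv):
    K=np.array([[c['fx'],0,c['cx']],[0,c['fy'],c['cy']],[0,0,1]])
    p=cv2.undistortPoints(np.array(uv,float).reshape(-1,1,2),K,np.array([c['k1'],0,0,0])).reshape(-1,2)
    E=np.array(c['extrinsics'])
    return E[:3,3],np.c_[p[:,0],-p[:,1],-np.ones(len(p))]@E[:3,:3].T
def onplane(c,uv,z):
    o,r=rays(c,uv); return o+r*((z-o[2])/r[:,2])[:,None]
def topmap(im,W,x0=.2,x1=1.2,y0=-.6,y1=.7,s=600):
    pass
E
python3 - <<'E'
from h import *
for n in ["scene","side"]:
    z=np.load(f"pics/{n}0.npz");c=camera_info(n);W=cloud(c,z['d'])
    pts=[(137,163),(193,154),(167,188),(240,147),(166,140),(220,201),(320,186),(276,222),(409,268),(410,250),(120,225)] if n=="scene" else [(266,305),(219,265),(287,263),(193,232),(204,295),(281,222),(222,188),(280,192)]
    for u,v in pts: print(n,(u,v),np.round(W[v-1:v+2,u-1:u+2].reshape(-1,3).mean(0),4))
    cv2.imwrite(f"pics/{n}0big.png",cv2.resize(z['im'][120:300,80:440][:,:,::-1] if n=="scene" else z['im'][150:340,140:400][:,:,::-1],None,fx=2.2,fy=2.2,interpolation=cv2.INTER_CUBIC))
E
```

```text
scene (137, 163) [0.477  0.3937 0.0257]
scene (193, 154) [0.6025 0.2577 0.0191]
scene (167, 188) [0.4349 0.2455 0.0209]
scene (240, 147) [0.6943 0.1272 0.0309]
scene (166, 140) [0.617  0.3781 0.0206]
scene (220, 201) [0.4496 0.0597 0.0439]
scene (320, 186) [ 0.6643 -0.1773  0.0192]
scene (276, 222) [ 0.4576 -0.1222  0.0412]
scene (409, 268) [ 0.5021 -0.5062  0.0128]
scene (410, 250) [ 0.5613 -0.4936  0.013 ]
scene (120, 225) [0.0654 0.0117 0.4135]
side (266, 305) [0.4842 0.4226 0.022 ]
side (219, 265) [0.6064 0.287  0.0174]
side (287, 263) [0.4415 0.2629 0.0179]
side (193, 232) [0.6989 0.1612 0.0294]
side (204, 295) [0.6209 0.3982 0.0167]
side (281, 222) [0.4609 0.1023 0.0416]
side (222, 188) [ 0.6712 -0.1612  0.0159]
side (280, 192) [ 0.4687 -0.1006  0.0394]
```

View pics/scene0big.png

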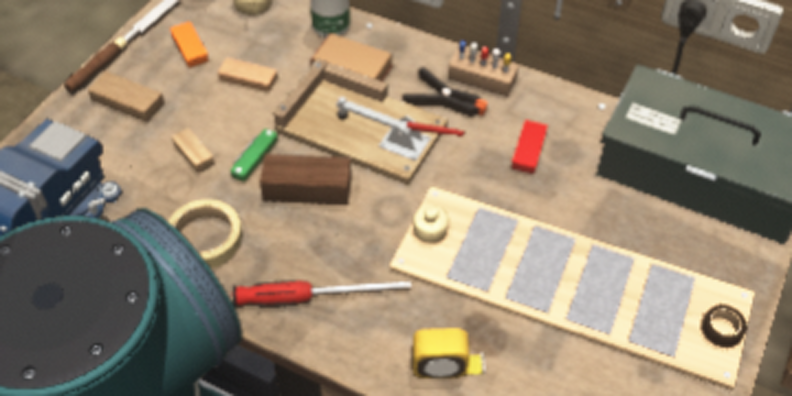

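```bash
cat > meas.py <<'E'
from h import *
def measure(im,W,seed,h,L,Wd,tol=.006,R=.09):
    # top-face pixels near height h, connected to seed; rect on world xy
    m=(np.abs(W[...,2]-h)<tol)&(np.hypot(W[...,0]-seed[0],W[...,1]-seed[1])<R)
    n,lab=cv2.connectedComponents(m.astype(np.uint8),connectivity=4)
    d=np.hypot(W[...,0]-seed[0],W[...,1]-seed[1]); d[~m]=9
    l=lab[np.unravel_index(np.nanargmin(d),d.shape)]
    return lab==l
def rect(xy):
    (cx,cy),(a,b),t=cv2.minAreaRect((np.asarray(xy)*1000).astype(np.float32))
    t=np.deg2rad(t)
    if a<b: a,b=b,a; t+=np.pi/2
    t=(t+np.pi/2)%np.pi-np.pi/2
    return cx/1000,cy/1000,a,b,t  # t = angle of long axis
E
python3 - <<'E'
from meas import *
seeds={1:((.45,.06),.042,120,52),2:((.48,.40),.024,105,45),3:((.605,.265),.018,85,34),4:((.437,.25),.019,70,28)}
for n in ["scene","side"]:
    z=np.load(f"pics/{n}0.npz");c=camera_info(n);W=cloud(c,z['d'])
    vis=z['im'].copy()
    for k,(s,h,L,w) in seeds.items():
        m=measure(z['im'],W,s,h,L,w)
        v,u=np.nonzero(m)
        P=onplane(c,np.c_[u,v],h)
        r=rect(P[:,:2]); print(n,k,len(u),np.round(r,4), np.round(np.median(W[m],0),4))
        vis[m]=(255,0,255)
    # pads
    hsv=cv2.cvtColor(z['im'],cv2.COLOR_RGB2HSV)
    m=((hsv[...,1]<45)&(hsv[...,2]>110)&(np.abs(W[...,2]-.014)<.008)&(W[...,1]<-.1)&(W[...,0]<.62)).astype(np.uint8)
    m=cv2.morphologyEx(cv2.morphologyEx(m,cv2.MORPH_CLOSE,np.ones((3,3))),cv2.MORPH_OPEN,np.ones((3,3)))
    for q in cv2.findContours(m,cv2.RETR_EXTERNAL,cv2.CHAIN_APPROX_NONE)[0]:
        if len(q)<25: continue
        P=onplane(c,q.reshape(-1,2),.014);print(n,'pad',len(q),np.round(rect(P[:,:2]),4))
        cv2.drawContours(vis,[q],-1,(255,0,0),1)
    cv2.imwrite(f"pics/{n}0m.png",cv2.resize(vis[:,:,::-1],(768,576)))
E
```

```text
scene 1 583 [ 4.614000e-01  7.110000e-02  1.205589e+02  5.939090e+01 -1.156900e+00] [0.4607 0.0702 0.0432]
scene 2 350 [  0.4827   0.3987 110.9496  52.0089  -1.5575] [0.4825 0.3983 0.0255]
scene 3 214 [ 0.6084  0.2651 88.3809 42.8354 -1.4136] [0.6078 0.2644 0.0193]
scene 4 172 [ 0.4416  0.2505 76.1659 31.3779  1.152 ] [0.4415 0.2489 0.0201]
scene pad 107 [ 4.920000e-01 -4.289000e-01  1.257683e+02  5.735780e+01  7.110000e-02]
scene pad 102 [ 4.860000e-01 -3.495000e-01  1.251378e+02  5.681120e+01  8.100000e-02]
scene pad 100 [ 4.803000e-01 -2.700000e-01  1.255083e+02  5.713590e+01  7.680000e-02]
scene pad 97 [ 4.729000e-01 -1.902000e-01  1.277844e+02  5.707740e+01  7.310000e-02]
side 1 424 [ 4.627000e-01  8.190000e-02  1.308139e+02  5.611760e+01 -1.157700e+00] [0.4621 0.0831 0.0413]
side 2 739 [  0.4838   0.4087 110.6881  44.7393  -1.5575] [0.4836 0.4118 0.0228]
side 3 300 [ 0.6101  0.2741 92.6858 32.3853 -1.4184] [0.6096 0.2751 0.017 ]
side 4 221 [ 0.443   0.2591 76.8958 30.2472  1.1566] [0.4437 0.258  0.018 ]
side pad 30 [ 0.4338 -0.188  43.4193 41.9856  0.1106]
side pad 99 [  0.4759  -0.2244 129.0916 119.3067  -1.5041]
side pad 102 [ 4.891000e-01 -3.843000e-01  1.278041e+02  1.186300e+02  1.148000e-01]
```

View pics/scene0m.png

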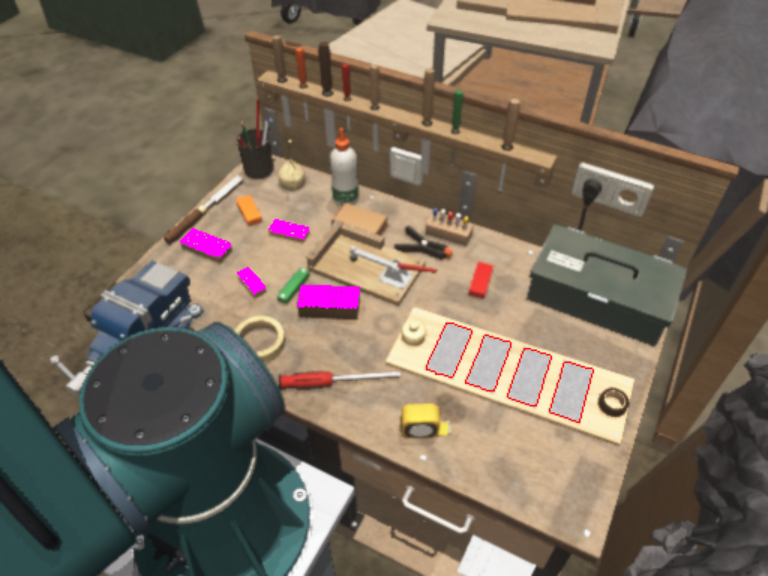

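```bash
cat > plan.py <<'E'
from h import *
from scipy.spatial.transform import Rotation as Rn
def Rcur(s): 
    q=s['orientation']; return Rn.from_quat([q[1],q[2],q[3],q[0]])
def plan(pos,yaw=None,s=None,quiet=False):
    """TCP target pos, jaw (tool y) heading yaw mod pi, tool straight down"""
    s=s or get_state(); R=Rcur(s); ty=R.as_matrix()[:,1]; cur=np.arctan2(ty[1],ty[0])
    if yaw is None: yaw=cur
    d=(yaw-cur+np.pi/2)%np.pi-np.pi/2
    a=cur+d
    x=np.array([0,0,-1.]);y=np.array([np.cos(a),np.sin(a),0]);T=Rn.from_matrix(np.c_[x,y,np.cross(x,y)])
    rv=(R.inv()*T).as_rotvec()/(np.pi/4)
    dl=R.inv().apply(np.array(pos)-s['tcp_pos'])/0.5
    n=max(np.linalg.norm(dl)*500/41.7,np.linalg.norm(rv)*45/7.16)
    print("turn",np.round(rv,3).tolist(),"slide",np.round(dl,3).tolist(),"rows>=%.1f"%n,"| cur",np.round(s['tcp_pos'],4).tolist(),"jaw",round(cur,3),"->",round(a,3),"t",round(s['time'],2),'w',round(s['width'],4),'q6',round(s['joints'][5],2))
E
python3 - <<'E'
from plan import *
from meas import *
s=get_state();R=Rcur(s).as_matrix();print(np.round(R,3))
E=np.array(camera_info('wrist')['extrinsics']);print('cam in tool',np.round(R.T@(E[:3,3]-s['tcp_pos']),4),np.round(R.T@E[:3,:3],3))
z=np.load("pics/scene0.npz");c=camera_info("scene");W=cloud(c,z['d'])
ok=(W[...,2]>.04)&(W[...,2]<.3)
for nm,(x,y),yaw in [(1,(.461,.075),.414),(2,(.483,.403),0.013),(3,(.609,.269),.155),(4,(.442,.254),-.42)]:
    dx=W[...,0]-x;dy=W[...,1]-y
    a=dx*np.cos(yaw)+dy*np.sin(yaw);b=-dx*np.sin(yaw)+dy*np.cos(yaw)
    m=ok&(abs(a)<.12)&(abs(b)<.09);print(nm,m.sum(),np.round(np.c_[a[m],b[m],W[m][:,2]][np.argsort(-W[m][:,2])][:200:25],3).tolist())
# tight
seeds={1:((.46,.075),.042),2:((.483,.403),.024),3:((.608,.268),.018),4:((.442,.254),.019)}
for n in ["scene","side"]:
    z=np.load(f"pics/{n}0.npz");c=camera_info(n);W=cloud(c,z['d'])
    mb=(abs(W[...,0]-.52)<.03)&(abs(W[...,1]-.33)<.02); print(n,'bench z',np.nanmedian(W[mb][:,2]),np.nanstd(W[mb][:,2]))
    off=.0013 if n=="scene" else -.001
    for k,(sd,h) in seeds.items():
        m=measure(z['im'],W,sd,h+off,0,0,tol=.003); v,u=np.nonzero(m)
        print(n,k,np.round(rect(onplane(c,np.c_[u,v],h)[:,:2]),4))
E
```

```text
[[-0.     0.262  0.965]
 [-0.001  0.965 -0.262]
 [-1.    -0.001 -0.   ]]
cam in tool [-0.0937 -0.0008 -0.0801] [[ 0.     0.281 -0.96 ]
 [ 1.    -0.     0.   ]
 [-0.    -0.96  -0.281]]
1 644 [[0.118, -0.042, 0.058], [0.12, -0.064, 0.053], [0.102, -0.078, 0.049], [0.105, 0.05, 0.048], [-0.007, 0.052, 0.047], [0.009, 0.054, 0.046], [0.005, 0.054, 0.046], [0.01, 0.049, 0.045]]
2 0 []
3 2 [[-0.092, -0.089, 0.045]]
4 10 [[-0.119, 0.011, 0.106]]
scene bench z 0.0015454113741459885 0.004010860009100337
scene 1 [ 4.621000e-01  7.170000e-02  1.203886e+02  5.775500e+01 -1.164000e+00]
scene 2 [  0.4846   0.4004 107.8327  47.9975  -1.554 ]
scene 3 [ 0.6106  0.2665 86.3443 38.0871 -1.4136]
scene 4 [ 0.4435  0.2523 72.3662 28.3017  1.1955]
side bench z -0.27652138521038827 0.13689942946737296
side 1 [ 4.627000e-01  7.890000e-02  1.250853e+02  5.389000e+01 -1.159700e+00]
side 2 [  0.4838   0.4075 108.2286  44.739   -1.5575]
side 3 [ 0.6103  0.2724 89.1881 32.3853 -1.4184]
side 4 [ 0.4429  0.2574 73.2765 29.3582  1.172 ]
```

```bash
python3 -c "
from plan import *
plan((.36,.50,.27),.62)"
```

```text
turn [0.873, 0.0, 0.001] slide [0.044, -0.246, 0.433] rows>=6.0 | cur [0.1831, 0.6754, 0.2917] jaw 1.306 -> 0.62 t 0.15 w 0.0911 q6 -0.03
```

Request:
{"name": "move_arm", "arguments": {"turn": [[0.873, 0, 0], [0.873, 0, 0], [0.873, 0, 0], [0.873, 0, 0], [0.873, 0, 0], [0.873, 0, 0], [0.873, 0, 0]], "slide": [[0.044, -0.246, 0.433], [0.044, -0.246, 0.433], [0.044, -0.246, 0.433], [0.044, -0.246, 0.433], [0.044, -0.246, 0.433], [0.044, -0.246, 0.433], [0.044, -0.246, 0.433]], "fingers": [1, 1, 1, 1, 1, 1, 1]}}

```text
time: 0.73
tcp_pos: [0.3633, 0.4957, 0.269]
orientation: [0.628, 0.325, 0.627, -0.327]
wrist_force: [-0.2, -0.1, -0.5]
width: 0.0912
```

```bash
python3 -c "
from plan import *
plan((.484,.36,.23),.014)"
```

```text
turn [0.762, 0.003, 0.002] slide [0.078, 0.042, 0.361] rows>=4.8 | cur [0.3633, 0.4957, 0.269] jaw 0.613 -> 0.014 t 0.73 w 0.0912 q6 0.29
```

Request:
{"name": "move_arm", "arguments": {"turn": [[0.762, 0, 0], [0.762, 0, 0], [0.762, 0, 0], [0.762, 0, 0], [0.762, 0, 0], [0.762, 0, 0], [0.762, 0, 0]], "slide": [[0.078, 0.042, 0.361], [0.078, 0.042, 0.361], [0.078, 0.042, 0.361], [0.078, 0.042, 0.361], [0.078, 0.042, 0.361], [0.078, 0.042, 0.361], [0.078, 0.042, 0.361]], "fingers": [1, 1, 1, 1, 1, 1, 1]}}

```text
time: 1.32
tcp_pos: [0.4846, 0.3592, 0.2298]
orientation: [0.504, 0.496, 0.503, -0.498]
wrist_force: [0.2, 0.1, 0.2]
width: 0.0911
```

```bash
cat > wl.py <<'E'
from plan import *
from meas import *
def wrist(name,seeds,tol=.004,R=.09,quiet=False):
    s=get_state();c=camera_info('wrist');im,d=get_image('wrist');W=cloud(c,d);vis=im.copy();out={}
    np.savez(f"pics/{name}.npz",im=im,d=d,E=c['extrinsics'])
    for k,(sd,h) in seeds.items():
        try:
            m=measure(im,W,sd,h,0,0,tol=tol,R=R);v,u=np.nonzero(m)
            out[k]=rect(onplane(c,np.c_[u,v],h)[:,:2]);print(k,len(u),np.round(out[k],4),np.round(np.median(W[m],0),4),'rows',v.min(),v.max(),'cols',u.min(),u.max())
            cs=cv2.findContours(m.astype(np.uint8),cv2.RETR_EXTERNAL,cv2.CHAIN_APPROX_NONE)[0];cv2.drawContours(vis,cs,-1,(255,0,255),1)
        except Exception as e: print(k,e)
    cv2.imwrite(f"pics/{name}.png",vis[:,:,::-1]);return out
E
python3 -c "
from wl import *
wrist('w1',{2:((.483,.403),.024),3:((.608,.268),.018),4:((.442,.254),.019)})
s=get_state();print(s['tcp_pos'],s['dq'])"
```

```text
2 4662 [  0.4818   0.4021 104.6919  45.1309  -1.5597] [0.4817 0.406  0.0254] rows 90 194 cols 231 277
3 162 [ 0.6139  0.3055 28.2878 13.1813 -0.6759] [0.6133 0.3061 0.019 ] rows 226 243 cols 357 374
4 535 [ 0.4486  0.2705 33.3067 28.2055  1.1553] [0.4483 0.2736 0.0204] rows 243 266 cols 207 239
[0.48414767 0.36006366 0.23015421] [ 0.0267632  -0.00794459 -0.00339164  0.00251649 -0.00051835 -0.00270751]
```

View pics/w1.png

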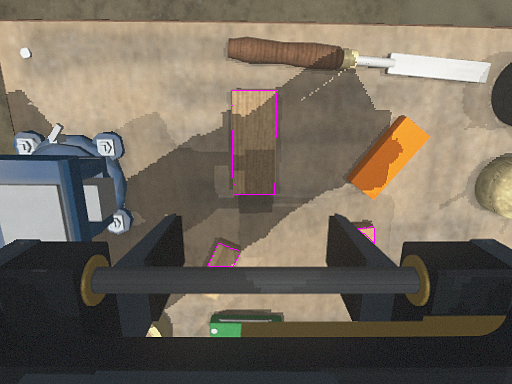

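The wrist view shows offcut_2 at pixel (254,142), measuring 104.7×45.1 mm. The orange look-alike at (390,155) is left alone. Next: grasp offcut_2.

```bash
python3 -c "
from plan import *
plan((.482,.402,.15),.011)
plan((.482,.402,.081),.011)"
```

```text
turn [0.005, 0.003, 0.001] slide [0.16, -0.003, -0.084] rows>=2.2 | cur [0.4841, 0.3601, 0.2302] jaw 0.015 -> 0.011 t 1.37 w 0.0914 q6 0.59
turn [0.005, 0.003, 0.001] slide [0.298, -0.003, -0.085] rows>=3.7 | cur [0.4841, 0.3601, 0.2302] jaw 0.015 -> 0.011 t 1.37 w 0.0914 q6 0.59
```

Request:
{"name": "move_arm", "arguments": {"turn": [[0.005, 0.003, 0], [0.005, 0.003, 0], [0.005, 0.003, 0], [0.005, 0.003, 0], [0.005, 0.003, 0], [0.005, 0.003, 0], [0.005, 0.003, 0], [0.005, 0.003, 0]], "slide": [[0.1, -0.003, -0.084], [0.16, -0.003, -0.084], [0.16, -0.003, -0.084], [0.22, -0.003, -0.085], [0.27, -0.003, -0.085], [0.298, -0.003, -0.085], [0.298, -0.003, -0.085], [0.298, -0.003, -0.085]], "fingers": [1, 1, 1, 1, 1, 1, 1, 1], "grip_force": 25}}

```text
time: 2.03
tcp_pos: [0.4816, 0.4027, 0.0815]
orientation: [0.503, 0.496, 0.503, -0.497]
wrist_force: [-1.0, -0.3, 0.5]
width: 0.0912
```

Request:
{"name": "move_arm", "arguments": {"turn": [[0, 0, 0], [0, 0, 0], [0, 0, 0], [0, 0, 0], [0, 0, 0], [0, 0, 0], [0, 0, 0], [0, 0, 0]], "slide": [[0, 0, 0], [0, 0, 0], [0, 0, 0], [0, 0, 0], [0, 0, 0], [0, 0, 0], [0, 0, 0], [0, 0, 0]], "fingers": [0, 0, 0, 0, 0, 0, 0, 0], "grip_force": 25}}

```text
time: 2.7
tcp_pos: [0.4817, 0.4027, 0.0815]
orientation: [0.503, 0.496, 0.503, -0.497]
wrist_force: [0.3, -0.6, 1.9]
width: 0.0453
```

```bash
python3 -c "
from plan import *
plan((.482,.402,.2),.011)
plan((.52,.16,.22),-.5)"
```

```text
turn [0.002, 0.001, 0.001] slide [-0.237, 0.0, 0.001] rows>=2.8 | cur [0.4817, 0.4027, 0.0815] jaw 0.013 -> 0.011 t 2.7 w 0.0453 q6 0.65
turn [0.653, 0.001, 0.001] slide [-0.277, 0.07, 0.486] rows>=6.8 | cur [0.4817, 0.4027, 0.0815] jaw 0.013 -> -0.5 t 2.7 w 0.0453 q6 0.65
```

Request:
{"name": "move_arm", "arguments": {"turn": [[0, 0, 0], [0, 0, 0], [0.15, 0, 0], [0.3, 0, 0], [0.45, 0, 0], [0.6, 0, 0], [0.65, 0, 0], [0.65, 0, 0]], "slide": [[-0.05, 0, 0], [-0.13, 0, 0], [-0.2, 0, 0.03], [-0.24, 0.02, 0.1], [-0.27, 0.03, 0.18], [-0.277, 0.04, 0.26], [-0.277, 0.05, 0.34], [-0.277, 0.06, 0.42]], "fingers": [0, 0, 0, 0, 0, 0, 0, 0]}}

```text
time: 3.37
tcp_pos: [0.5145, 0.1914, 0.2207]
orientation: [-0.361, -0.608, -0.361, 0.608]
wrist_force: [1.0, 0.5, -2.0]
width: 0.0446
```

```bash
python3 -c "
from plan import *
plan((.46,-.10,.23),-1.15)"
```

```text
turn [0.827, 0.0, -0.0] slide [-0.019, 0.184, 0.564] rows>=7.1 | cur [0.5145, 0.1914, 0.2207] jaw -0.5 -> -1.15 t 3.37 w 0.0446 q6 0.81
```

Request:
{"name": "move_arm", "arguments": {"turn": [[0.827, 0, 0], [0.827, 0, 0], [0.827, 0, 0], [0.827, 0, 0], [0.827, 0, 0], [0.827, 0, 0], [0.827, 0, 0], [0.827, 0, 0]], "slide": [[-0.019, 0.184, 0.564], [-0.019, 0.184, 0.564], [-0.019, 0.184, 0.564], [-0.019, 0.184, 0.564], [-0.019, 0.184, 0.564], [-0.019, 0.184, 0.564], [-0.019, 0.184, 0.564], [-0.019, 0.184, 0.564]], "fingers": [0, 0, 0, 0, 0, 0, 0, 0]}}

```text
time: 4.03
tcp_pos: [0.459, -0.1044, 0.2306]
orientation: [0.147, 0.692, 0.146, -0.692]
wrist_force: [0.5, 0.5, -0.6]
width: 0.0447
```

```bash
python3 -c "
from plan import *
plan((.40,-.29,.25),-1.491)"
```

```text
turn [0.43, -0.0, -0.001] slide [-0.039, 0.291, 0.258] rows>=4.7 | cur [0.459, -0.1044, 0.2306] jaw -1.153 -> -1.491 t 4.03 w 0.0447 q6 0.88
```

Request:
{"name": "move_arm", "arguments": {"turn": [[0.43, 0, 0], [0.43, 0, 0], [0.43, 0, 0], [0.43, 0, 0], [0.43, 0, 0], [0.43, 0, 0], [0.43, 0, 0]], "slide": [[-0.039, 0.291, 0.258], [-0.039, 0.291, 0.258], [-0.039, 0.291, 0.258], [-0.039, 0.291, 0.258], [-0.039, 0.291, 0.258], [-0.039, 0.291, 0.258], [-0.039, 0.291, 0.258]], "fingers": [0, 0, 0, 0, 0, 0, 0]}}

```text
time: 4.62
tcp_pos: [0.3996, -0.2909, 0.2503]
orientation: [0.028, 0.707, 0.027, -0.706]
wrist_force: [0.4, 0.1, -1.1]
width: 0.0449
```

```bash
cat > pads.py <<'E'
from wl import *
def pads(name):
    c=camera_info('wrist');im,d=get_image('wrist');W=cloud(c,d);vis=im.copy()
    hsv=cv2.cvtColor(im,cv2.COLOR_RGB2HSV)
    m=((hsv[...,1]<45)&(hsv[...,2]>70)&(np.abs(W[...,2]-.014)<.006)).astype(np.uint8)
    m=cv2.morphologyEx(cv2.morphologyEx(m,cv2.MORPH_CLOSE,np.ones((3,3))),cv2.MORPH_OPEN,np.ones((5,5)))
    for q in cv2.findContours(m,cv2.RETR_EXTERNAL,cv2.CHAIN_APPROX_NONE)[0]:
        if cv2.contourArea(q)<300: continue
        P=onplane(c,q.reshape(-1,2),.014);print('pad',np.round(rect(P[:,:2]),4),'rows',q[:,0,1].min(),q[:,0,1].max(),'cols',q[:,0,0].min(),q[:,0,0].max())
        cv2.drawContours(vis,[q],-1,(255,0,255),1)
    cv2.imwrite(f"pics/{name}.png",vis[:,:,::-1]);np.savez(f"pics/{name}.npz",im=im,d=d,E=c['extrinsics'])
E
python3 -c "
from pads import *
pads('p1')
plan((.4803,-.27,.15),-1.491)"
```

```text
pad [ 4.894000e-01 -4.297000e-01  1.261391e+02  5.840090e+01  7.780000e-02] rows 45 166 cols 357 423
pad [ 4.839000e-01 -3.496000e-01  1.255147e+02  5.806400e+01  7.340000e-02] rows 44 165 cols 287 345
pad [ 4.840000e-01 -2.694000e-01  1.129871e+02  5.791550e+01  7.480000e-02] rows 44 154 cols 212 267
pad [ 4.716000e-01 -1.901000e-01  1.256296e+02  5.825850e+01  7.510000e-02] rows 44 165 cols 134 195
turn [-0.002, -0.0, -0.001] slide [0.2, -0.027, -0.164] rows>=3.1 | cur [0.3997, -0.2898, 0.2501] jaw -1.492 -> -1.491 t 4.67 w 0.0447 q6 0.82
```

View pics/p1.png

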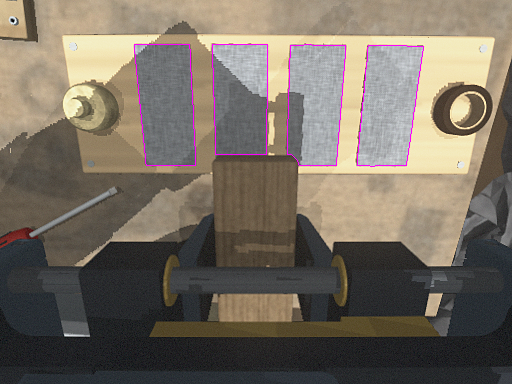

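The board view shows the brass weight at (90,107) left of the first pad (163,104) and the tape roll at (462,108) right of the last (390,104). So offcut_2 goes to the second pad.

```bash
python3 -c "
from plan import *
plan((.478,-.27,.17),-1.496)
plan((.478,-.27,.0965),-1.496)"
```

```text
turn [0.005, -0.0, -0.001] slide [0.16, -0.027, -0.159] rows>=2.7 | cur [0.3997, -0.2898, 0.2501] jaw -1.492 -> -1.496 t 4.67 w 0.0447 q6 0.82
turn [0.005, -0.0, -0.001] slide [0.307, -0.027, -0.159] rows>=4.2 | cur [0.3997, -0.2898, 0.2501] jaw -1.492 -> -1.496 t 4.67 w 0.0447 q6 0.82
```

Request:
{"name": "move_arm", "arguments": {"turn": [[0.005, 0, 0], [0.005, 0, 0], [0.005, 0, 0], [0.005, 0, 0], [0.005, 0, 0], [0.005, 0, 0], [0.005, 0, 0], [0.005, 0, 0]], "slide": [[0.08, -0.015, -0.08], [0.14, -0.027, -0.15], [0.16, -0.027, -0.159], [0.2, -0.027, -0.159], [0.24, -0.027, -0.159], [0.28, -0.027, -0.159], [0.3, -0.027, -0.159], [0.304, -0.027, -0.159]], "fingers": [0, 0, 0, 0, 0, 0, 0, 0]}}

```text
time: 5.33
tcp_pos: [0.4774, -0.2685, 0.0963]
orientation: [-0.026, -0.706, -0.027, 0.707]
wrist_force: [1.2, 0.6, -1.0]
width: 0.0447
```

```bash
python3 -c "
from plan import *
plan((.478,-.27,.0960),-1.496);print(get_state()['wrist_force'])"
```

```text
turn [0.002, 0.003, 0.002] slide [0.001, 0.003, -0.001] rows>=0.0 | cur [0.4774, -0.2685, 0.0963] jaw -1.495 -> -1.496 t 5.33 w 0.0447 q6 0.94
[ 1.22434549  0.5980706  -1.00884974]
```

Release with a wait, then rise.

Request:
{"name": "move_arm", "arguments": {"turn": [[0, 0, 0], [0, 0, 0], [0, 0, 0], [0, 0, 0]], "slide": [[0.001, 0.003, 0], [0.001, 0.003, 0], [0.001, 0.003, 0], [0.001, 0.003, 0]], "fingers": [0.7, 0.7, 0.7, 0.7]}}

```text
time: 5.67
tcp_pos: [0.4779, -0.2703, 0.0968]
orientation: [-0.027, -0.706, -0.027, 0.707]
wrist_force: [0.5, -0.4, 0.5]
width: 0.0638
```

Request:
{"name": "move_arm", "arguments": {"turn": [[0, 0, 0], [0, 0, 0], [0, 0, 0], [0, 0, 0], [0, 0, 0], [0, 0, 0]], "slide": [[-0.04, 0, 0], [-0.1, 0, 0], [-0.18, 0, 0], [-0.25, 0, 0], [-0.28, 0, 0], [-0.28, 0, 0]], "fingers": [0.7, 0.7, 0.7, 0.8, 1, 1]}}

```text
time: 6.17
tcp_pos: [0.4797, -0.2714, 0.2415]
orientation: [0.028, 0.708, 0.026, -0.705]
wrist_force: [0.5, -1.0, 0.1]
width: 0.0814
```

```bash
python3 -c "
from plan import *
plan((.40,-.07,.22),-.75)
plan((.44,.02,.23),-.72)"
```

```text
turn [-0.949, -0.004, -0.007] slide [0.041, -0.414, 0.129] rows>=6.0 | cur [0.4797, -0.2714, 0.2415] jaw -1.495 -> -0.75 t 6.17 w 0.0814 q6 0.94
turn [-0.987, -0.004, -0.007] slide [0.021, -0.587, 0.035] rows>=7.1 | cur [0.4797, -0.2714, 0.2415] jaw -1.495 -> -0.72 t 6.17 w 0.0814 q6 0.94
```

Request:
{"name": "move_arm", "arguments": {"turn": [[-0.95, 0, 0], [-0.95, 0, 0], [-0.95, 0, 0], [-0.95, 0, 0], [-0.95, 0, 0], [-0.95, 0, 0]], "slide": [[0.021, -0.4, 0.03], [0.021, -0.4, 0.03], [0.021, -0.4, 0.03], [0.021, -0.4, 0.03], [0.021, -0.4, 0.03], [0.021, -0.4, 0.03]], "fingers": [1, 1, 1, 1, 1, 1]}}

```text
time: 6.67
tcp_pos: [0.4477, -0.0691, 0.2293]
orientation: [0.287, 0.648, 0.284, -0.646]
wrist_force: [0.5, -0.6, -0.4]
width: 0.0912
```

```bash
python3 -c "
from plan import *
plan((.478,.037,.24),0)"
```

```text
turn [-0.942, 0.002, -0.005] slide [-0.022, -0.098, -0.198] rows>=5.9 | cur [0.4477, -0.0691, 0.2293] jaw -0.74 -> -0.0 t 6.67 w 0.0912 q6 0.54
```

Request:
{"name": "move_arm", "arguments": {"turn": [[-0.942, 0, 0], [-0.942, 0, 0], [-0.942, 0, 0], [-0.942, 0, 0], [-0.942, 0, 0], [-0.942, 0, 0]], "slide": [[-0.022, -0.098, -0.198], [-0.022, -0.098, -0.198], [-0.022, -0.098, -0.198], [-0.022, -0.098, -0.198], [-0.022, -0.098, -0.198], [-0.022, -0.098, -0.198]], "fingers": [1, 1, 1, 1, 1, 1]}}

```text
time: 7.17
tcp_pos: [0.4779, 0.0377, 0.2396]
orientation: [0.503, 0.498, 0.501, -0.498]
wrist_force: [-0.6, -0.2, 0.6]
width: 0.0912
```

```bash
python3 -c "
from plan import *
plan((.478,.037,.24),0.414)"
```

```text
turn [-0.518, 0.004, -0.003] slide [-0.001, 0.0, 0.001] rows>=3.3 | cur [0.4779, 0.0377, 0.2396] jaw 0.007 -> 0.414 t 7.17 w 0.0912 q6 0.03
```

Request:
{"name": "move_arm", "arguments": {"turn": [[-0.518, 0, 0], [-0.518, 0, 0], [-0.518, 0, 0], [-0.518, 0, 0], [-0.518, 0, 0], [-0.518, 0, 0]], "slide": [[0, 0, 0], [0, 0, 0], [0, 0, 0], [0, 0, 0], [0, 0, 0], [0, 0, 0]], "fingers": [1, 1, 1, 1, 1, 1]}}

```text
time: 7.67
tcp_pos: [0.4776, 0.0377, 0.2392]
orientation: [0.593, 0.387, 0.591, -0.387]
wrist_force: [-0.4, 0.6, -0.4]
width: 0.0909
```

```bash
python3 -c "
from wl import *
wrist('w2',{1:((.462,.075),.042),3:((.608,.268),.018),4:((.442,.254),.019)})
plan((.462,.075,.081),0.414)"
```

```text
1 6425 [ 4.604000e-01  7.260000e-02  1.193209e+02  5.215420e+01 -1.157800e+00] [0.4589 0.0776 0.0434] rows 86 207 cols 226 281
3 2679 [ 0.6083  0.2579 69.5431 37.2431 -1.4171] [0.6088 0.2564 0.0191] rows 0 74 cols 439 503
4 1062 [4.62700e-01 1.74100e-01 6.94638e+01 1.91408e+01 2.26000e-02] [0.4553 0.175  0.0189] rows 33 61 cols 262 333
turn [-0.002, 0.004, -0.001] slide [0.316, 0.001, -0.082] rows>=3.9 | cur [0.4777, 0.0377, 0.2393] jaw 0.412 -> 0.414 t 7.72 w 0.091 q6 -0.38
```

View pics/w2.png

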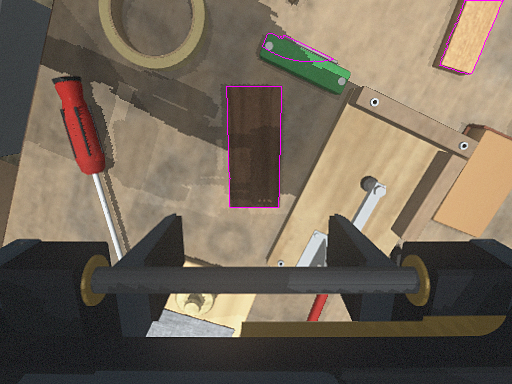

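Offcut_1 is at (254,146), dark brown, 119×52 mm. The tray's edge is close on the right, so I descend with the fingers partly closed.

```bash
python3 -c "
from wl import *
plan((.4604,.0726,.17),0.413)
plan((.4604,.0726,.095),0.413)"
```

```text
turn [-0.001, 0.004, -0.001] slide [0.138, -0.004, -0.078] rows>=1.9 | cur [0.4777, 0.0377, 0.2393] jaw 0.412 -> 0.413 t 7.72 w 0.091 q6 -0.38
turn [-0.001, 0.004, -0.001] slide [0.288, -0.004, -0.079] rows>=3.6 | cur [0.4777, 0.0377, 0.2393] jaw 0.412 -> 0.413 t 7.72 w 0.091 q6 -0.38
```

Request:
{"name": "move_arm", "arguments": {"turn": [[0, 0.004, 0], [0, 0.004, 0], [0, 0.004, 0], [0, 0.004, 0], [0, 0.004, 0], [0, 0.004, 0], [0, 0.004, 0], [0, 0.004, 0]], "slide": [[0.07, -0.004, -0.06], [0.138, -0.004, -0.078], [0.138, -0.004, -0.078], [0.18, -0.004, -0.078], [0.22, -0.004, -0.079], [0.26, -0.004, -0.079], [0.288, -0.004, -0.079], [0.288, -0.004, -0.079]], "fingers": [0.77, 0.77, 0.77, 0.77, 0.77, 0.77, 0.77, 0.77]}}

```text
time: 8.38
tcp_pos: [0.46, 0.0722, 0.0941]
orientation: [0.591, 0.387, 0.592, -0.388]
wrist_force: [0.0, -0.0, -0.6]
width: 0.0703
```

Request:
{"name": "move_arm", "arguments": {"turn": [[0, 0, 0], [0, 0, 0], [0, 0, 0], [0, 0, 0], [0, 0, 0], [0, 0, 0]], "slide": [[0, 0, 0], [0, 0, 0], [0, 0, 0], [0, 0, 0], [0, 0, 0], [0, 0, 0]], "fingers": [0, 0, 0, 0, 0, 0], "grip_force": 30}}

```text
time: 8.88
tcp_pos: [0.4608, 0.0722, 0.0954]
orientation: [0.592, 0.388, 0.591, -0.387]
wrist_force: [-0.7, -2.6, 8.5]
width: 0.0522
```

```bash
python3 -c "
from wl import *
plan((.4604,.0726,.24),0.413)
plan((.48,.0,.24),1.03)"
```

```text
turn [-0.003, 0.0, -0.0] slide [-0.289, -0.0, -0.001] rows>=3.5 | cur [0.4608, 0.0722, 0.0954] jaw 0.411 -> 0.413 t 8.88 w 0.0522 q6 -0.31
turn [-0.788, 0.0, -0.0] slide [-0.289, -0.022, 0.148] rows>=5.0 | cur [0.4608, 0.0722, 0.0954] jaw 0.411 -> 1.03 t 8.88 w 0.0522 q6 -0.31
```

Request:
{"name": "move_arm", "arguments": {"turn": [[0, 0, 0], [0, 0, 0], [0, 0, 0], [-0.15, 0, 0], [-0.3, 0, 0], [-0.45, 0, 0], [-0.6, 0, 0], [-0.75, 0, 0]], "slide": [[-0.06, 0, 0], [-0.14, 0, 0], [-0.21, 0, 0.02], [-0.26, 0, 0.06], [-0.289, 0, 0.12], [-0.289, 0, 0.17], [-0.289, 0, 0.22], [-0.289, 0, 0.26]], "fingers": [0, 0, 0, 0, 0, 0, 0, 0]}}

```text
time: 9.55
tcp_pos: [0.5133, -0.0486, 0.2413]
orientation: [0.68, 0.197, 0.678, -0.197]
wrist_force: [-0.7, 0.1, -2.0]
width: 0.0522
```

```bash
python3 -c "
from wl import *
plan((.473,-.189,.24),1.646)"
```

```text
turn [-0.816, 0.003, -0.0] slide [0.003, -0.28, 0.082] rows>=5.1 | cur [0.5133, -0.0486, 0.2413] jaw 1.005 -> 1.646 t 9.55 w 0.0522 q6 -1.14
```

Request:
{"name": "move_arm", "arguments": {"turn": [[-0.816, 0, 0], [-0.816, 0, 0], [-0.816, 0, 0], [-0.816, 0, 0], [-0.816, 0, 0], [-0.816, 0, 0], [-0.816, 0, 0]], "slide": [[0.003, -0.28, 0.082], [0.003, -0.28, 0.082], [0.003, -0.28, 0.082], [0.003, -0.28, 0.082], [0.003, -0.28, 0.082], [0.003, -0.28, 0.082], [0.003, -0.28, 0.082]], "fingers": [0, 0, 0, 0, 0, 0, 0]}}

```text
time: 10.13
tcp_pos: [0.4726, -0.1894, 0.2404]
orientation: [0.708, -0.028, 0.706, 0.027]
wrist_force: [-0.7, 0.8, -0.9]
width: 0.0518
```

```bash
python3 -c "
from wl import *
wrist('w3',{2:((.478,-.27),.038)})
plan((.4716,-.1901,.15),1.646)
plan((.4716,-.1901,.1095),1.646)"
```

```text
2 3996 [ 4.778000e-01 -2.690000e-01  1.048002e+02  4.518130e+01  7.750000e-02] [ 0.4709 -0.2701  0.0393] rows 136 233 cols 154 202
turn [-0.002, 0.003, 0.001] slide [0.181, -0.002, -0.003] rows>=2.2 | cur [0.4727, -0.189, 0.2403] jaw 1.644 -> 1.646 t 10.18 w 0.052 q6 -2.07
turn [-0.002, 0.003, 0.001] slide [0.262, -0.002, -0.003] rows>=3.1 | cur [0.4727, -0.189, 0.2403] jaw 1.644 -> 1.646 t 10.18 w 0.052 q6 -2.07
```

View pics/w3.png

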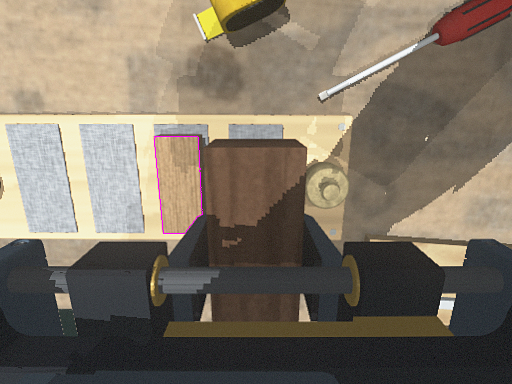

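Offcut_2 sits on pad 2 at (178,185), within 1 mm of centre. Now lower offcut_1.

Request:
{"name": "move_arm", "arguments": {"turn": [[0, 0.003, 0], [0, 0.003, 0], [0, 0.003, 0], [0, 0.003, 0], [0, 0.003, 0], [0, 0.003, 0], [0, 0.003, 0], [0, 0.003, 0]], "slide": [[0.06, -0.002, -0.003], [0.12, -0.002, -0.003], [0.17, -0.002, -0.003], [0.2, -0.002, -0.003], [0.23, -0.002, -0.003], [0.25, -0.002, -0.003], [0.26, -0.002, -0.003], [0.26, -0.002, -0.003]], "fingers": [0, 0, 0, 0, 0, 0, 0, 0]}}

```text
time: 10.85
tcp_pos: [0.4717, -0.1898, 0.11]
orientation: [0.707, -0.026, 0.707, 0.025]
wrist_force: [0.7, -0.2, -0.6]
width: 0.0517
```

```bash
python3 -c "
from wl import *
plan((.4716,-.1901,.1095),1.646);print(get_state()['wrist_force'])"
```

```text
turn [-0.004, -0.0, 0.0] slide [0.001, -0.001, -0.0] rows>=0.0 | cur [0.4717, -0.1898, 0.11] jaw 1.643 -> 1.646 t 10.85 w 0.0517 q6 -2.07
[ 0.65299412 -0.15428696 -0.63651425]
```

Open to about 65 mm, 6 mm a side, then rise.

Request:
{"name": "move_arm", "arguments": {"turn": [[0, 0, 0], [0, 0, 0], [0, 0, 0], [0, 0, 0]], "slide": [[0.001, -0.001, 0], [0.001, -0.001, 0], [0.001, -0.001, 0], [0.001, -0.001, 0]], "fingers": [0.7, 0.7, 0.7, 0.7]}}

```text
time: 11.18
tcp_pos: [0.4721, -0.1905, 0.11]
orientation: [0.707, -0.026, 0.706, 0.025]
wrist_force: [0.4, 0.8, 0.3]
width: 0.0638
```

Request:
{"name": "move_arm", "arguments": {"turn": [[0, 0, 0], [0, 0, 0], [0, 0, 0], [0, 0, 0], [0, 0, 0], [0, 0, 0]], "slide": [[-0.04, 0, 0], [-0.1, 0, 0], [-0.17, 0, 0], [-0.23, 0, 0], [-0.26, 0, 0], [-0.26, 0, 0]], "fingers": [0.7, 0.7, 0.7, 0.8, 1, 1]}}

```text
time: 11.68
tcp_pos: [0.4734, -0.191, 0.2439]
orientation: [0.709, -0.027, 0.705, 0.024]
wrist_force: [0.2, -1.6, 0.2]
width: 0.081
```

```bash
python3 -c "
from wl import *
plan((.50,.10,.24),0.95)"
```

```text
turn [0.882, 0.009, 0.002] slide [0.006, 0.577, 0.095] rows>=7.0 | cur [0.4734, -0.191, 0.2439] jaw 1.643 -> 0.95 t 11.68 w 0.081 q6 -2.07
```

Request:
{"name": "move_arm", "arguments": {"turn": [[0.882, 0.009, 0], [0.882, 0.009, 0], [0.882, 0.009, 0], [0.882, 0.009, 0], [0.882, 0.009, 0], [0.882, 0.009, 0], [0.882, 0.009, 0], [0.882, 0.009, 0]], "slide": [[0.006, 0.577, 0.095], [0.006, 0.577, 0.095], [0.006, 0.577, 0.095], [0.006, 0.577, 0.095], [0.006, 0.577, 0.095], [0.006, 0.577, 0.095], [0.006, 0.577, 0.095], [0.006, 0.577, 0.095]], "fingers": [1, 1, 1, 1, 1, 1, 1, 1]}}

```text
time: 12.35
tcp_pos: [0.4996, 0.1027, 0.2395]
orientation: [0.673, 0.216, 0.673, -0.217]
wrist_force: [0.2, -0.8, -0.4]
width: 0.0914
```

```bash
python3 -c "
from wl import *
plan((.615,.227,.23),0.17)"
```

```text
turn [0.99, 0.001, 0.002] slide [0.019, 0.337, 0.042] rows>=6.2 | cur [0.4996, 0.1027, 0.2395] jaw 0.948 -> 0.17 t 12.35 w 0.0914 q6 -0.79
```

Request:
{"name": "move_arm", "arguments": {"turn": [[0.99, 0, 0], [0.99, 0, 0], [0.99, 0, 0], [0.99, 0, 0], [0.99, 0, 0], [0.99, 0, 0], [0.99, 0, 0], [0.99, 0, 0]], "slide": [[0.019, 0.337, 0.042], [0.019, 0.337, 0.042], [0.019, 0.337, 0.042], [0.019, 0.337, 0.042], [0.019, 0.337, 0.042], [0.019, 0.337, 0.042], [0.019, 0.337, 0.042], [0.019, 0.337, 0.042]], "fingers": [1, 1, 1, 1, 1, 1, 1, 1]}}

```text
time: 13.02
tcp_pos: [0.6147, 0.2273, 0.2285]
orientation: [0.54, 0.455, 0.54, -0.457]
wrist_force: [-0.2, 0.3, -0.8]
width: 0.0911
```

```bash
python3 -c "
from wl import *
o=wrist('w4',{3:((.608,.268),.018)})[3]
plan((o[0],o[1],.15),o[4]+np.pi/2)
plan((o[0],o[1],.081),o[4]+np.pi/2)"
```

```text
3 2732 [ 0.6081  0.2667 85.3049 33.5482 -1.4158] [0.6076 0.2692 0.0193] rows 104 187 cols 240 273
turn [0.021, 0.002, 0.003] slide [0.157, 0.001, -0.08] rows>=2.1 | cur [0.6147, 0.2272, 0.2288] jaw 0.171 -> 0.155 t 13.07 w 0.0911 q6 0.15
turn [0.021, 0.002, 0.003] slide [0.295, 0.001, -0.081] rows>=3.7 | cur [0.6147, 0.2272, 0.2288] jaw 0.171 -> 0.155 t 13.07 w 0.0911 q6 0.15
```

View pics/w4.png

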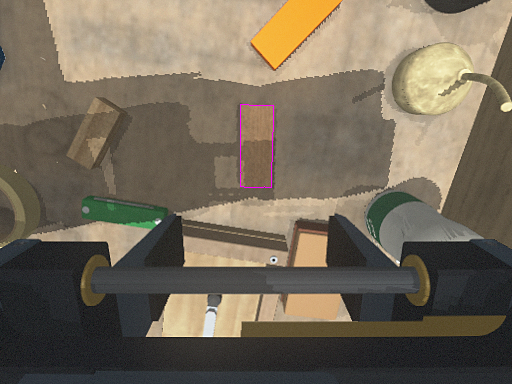

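Offcut_3 is at (256,145), 85×33.5 mm, natural wood. The orange look-alike is at (295,30). The bottle at (400,215) is clear of the gripper body.

Request:
{"name": "move_arm", "arguments": {"turn": [[0.021, 0, 0], [0.021, 0, 0], [0.021, 0, 0], [0.021, 0, 0], [0.021, 0, 0], [0.021, 0, 0], [0.021, 0, 0], [0.021, 0, 0]], "slide": [[0.08, 0.001, -0.07], [0.157, 0.001, -0.08], [0.157, 0.001, -0.08], [0.2, 0.001, -0.081], [0.24, 0.001, -0.081], [0.28, 0.001, -0.081], [0.295, 0.001, -0.081], [0.295, 0.001, -0.081]], "fingers": [0.7, 0.7, 0.7, 0.7, 0.7, 0.7, 0.7, 0.7]}}

```text
time: 13.73
tcp_pos: [0.6076, 0.2662, 0.0803]
orientation: [0.537, 0.458, 0.538, -0.461]
wrist_force: [0.1, 0.2, 0.7]
width: 0.0639
```

Request:
{"name": "move_arm", "arguments": {"turn": [[0, 0, 0], [0, 0, 0], [0, 0, 0], [0, 0, 0], [0, 0, 0], [0, 0, 0], [0, 0, 0]], "slide": [[0, 0, 0], [0, 0, 0], [0, 0, 0], [0, 0, 0], [0, 0, 0], [0, 0, 0], [0, 0, 0]], "fingers": [0, 0, 0, 0, 0, 0, 0], "grip_force": 20}}

```text
time: 14.32
tcp_pos: [0.6079, 0.2664, 0.0811]
orientation: [0.537, 0.458, 0.538, -0.461]
wrist_force: [-1.2, -0.8, 6.6]
width: 0.0336
```

```bash
python3 -c "
from wl import *
plan((.608,.2667,.24),0.155)
plan((.56,.0,.24),-.55)"
```

```text
turn [0.001, 0.002, 0.004] slide [-0.318, -0.001, 0.0] rows>=3.8 | cur [0.6079, 0.2664, 0.0811] jaw 0.155 -> 0.155 t 14.32 w 0.0336 q6 0.22
turn [0.898, 0.004, 0.003] slide [-0.316, -0.178, 0.512] rows>=7.5 | cur [0.6079, 0.2664, 0.0811] jaw 0.155 -> -0.55 t 14.32 w 0.0336 q6 0.22
```

Request:
{"name": "move_arm", "arguments": {"turn": [[0, 0, 0], [0, 0, 0], [0, 0, 0], [0.15, 0, 0], [0.3, 0, 0], [0.45, 0, 0], [0.6, 0, 0], [0.75, 0, 0]], "slide": [[-0.06, 0, 0], [-0.14, 0, 0], [-0.22, 0, 0], [-0.28, -0.02, 0.06], [-0.318, -0.05, 0.13], [-0.318, -0.08, 0.21], [-0.318, -0.11, 0.28], [-0.318, -0.13, 0.35]], "fingers": [0, 0, 0, 0, 0, 0, 0, 0]}}

```text
time: 14.98
tcp_pos: [0.57, 0.082, 0.2413]
orientation: [-0.379, -0.596, -0.379, 0.598]
wrist_force: [0.4, 0.1, 0.1]
width: 0.034
```

```bash
python3 -c "
from wl import *
plan((.48,-.20,.24),-1.18)"
```

```text
turn [0.943, 0.004, -0.0] slide [0.004, 0.077, 0.587] rows>=7.1 | cur [0.57, 0.082, 0.2413] jaw -0.439 -> -1.18 t 14.98 w 0.034 q6 0.54
```

Request:
{"name": "move_arm", "arguments": {"turn": [[0.943, 0.004, 0], [0.943, 0.004, 0], [0.943, 0.004, 0], [0.943, 0.004, 0], [0.943, 0.004, 0], [0.943, 0.004, 0], [0.943, 0.004, 0], [0.943, 0.004, 0]], "slide": [[0.004, 0.077, 0.587], [0.004, 0.077, 0.587], [0.004, 0.077, 0.587], [0.004, 0.077, 0.587], [0.004, 0.077, 0.587], [0.004, 0.077, 0.587], [0.004, 0.077, 0.587], [0.004, 0.077, 0.587]], "fingers": [0, 0, 0, 0, 0, 0, 0, 0]}}

```text
time: 15.65
tcp_pos: [0.4785, -0.2042, 0.2405]
orientation: [0.137, 0.694, 0.136, -0.694]
wrist_force: [-1.0, 1.2, -0.5]
width: 0.0336
```

```bash
python3 -c "
from wl import *
plan((.43,-.34,.24),-1.496)"
```

```text
turn [0.398, 0.0, -0.001] slide [0.001, 0.215, 0.192] rows>=3.5 | cur [0.4785, -0.2042, 0.2405] jaw -1.183 -> -1.496 t 15.65 w 0.0336 q6 0.74
```

Request:
{"name": "move_arm", "arguments": {"turn": [[0.398, 0, 0], [0.398, 0, 0], [0.398, 0, 0], [0.398, 0, 0], [0.398, 0, 0], [0.398, 0, 0]], "slide": [[0.001, 0.215, 0.192], [0.001, 0.215, 0.192], [0.001, 0.215, 0.192], [0.001, 0.215, 0.192], [0.001, 0.215, 0.192], [0.001, 0.215, 0.192]], "fingers": [0, 0, 0, 0, 0, 0]}}

```text
time: 16.15
tcp_pos: [0.4298, -0.3407, 0.2402]
orientation: [0.026, 0.707, 0.026, -0.707]
wrist_force: [-0.1, 0.4, -0.8]
width: 0.0339
```

```bash
python3 -c "
from pads import *
pads('p2')
wrist('w5',{1:((.472,-.19),.056),2:((.478,-.27),.038)})
plan((.484,-.3497,.15),-1.496)
plan((.484,-.3497,.0957),-1.496)"
```

```text
pad [ 4.893000e-01 -4.297000e-01  1.255276e+02  5.820430e+01  7.350000e-02] rows 71 190 cols 312 373
pad [ 4.83800e-01 -3.49700e-01  1.24088e+02  5.79304e+01  7.41000e-02] rows 71 189 cols 239 295
pad [ 4.780000e-01 -2.700000e-01  1.242799e+02  5.781350e+01  7.520000e-02] rows 71 189 cols 160 220
1 7484 [ 4.698000e-01 -1.915000e-01  1.205601e+02  5.513210e+01  7.430000e-02] [ 0.4747 -0.1921  0.0572] rows 71 201 cols 60 135
2 4872 [ 4.773000e-01 -2.697000e-01  1.047261e+02  4.562130e+01  7.240000e-02] [ 0.4815 -0.2698  0.0393] rows 80 187 cols 160 211
turn [0.001, -0.0, -0.001] slide [0.18, 0.029, -0.105] rows>=2.5 | cur [0.4303, -0.3393, 0.2401] jaw -1.495 -> -1.496 t 16.25 w 0.0336 q6 0.79
turn [0.001, -0.0, -0.001] slide [0.289, 0.029, -0.105] rows>=3.7 | cur [0.4303, -0.3393, 0.2401] jaw -1.495 -> -1.496 t 16.25 w 0.0336 q6 0.79
```

View pics/w5.png

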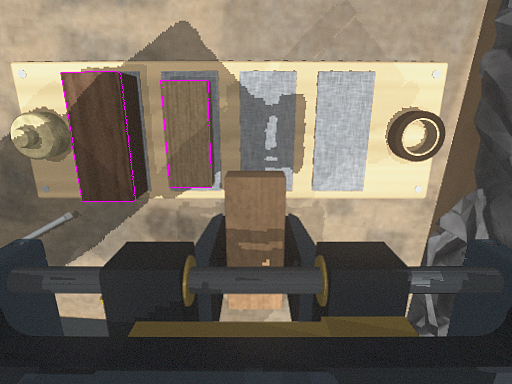

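Offcuts 1 (98,135) and 2 (187,135) are centred on their pads, so I lower offcut_3 onto pad 3 at (267,130).

Request:
{"name": "move_arm", "arguments": {"turn": [[0, 0, 0], [0, 0, 0], [0, 0, 0], [0, 0, 0], [0, 0, 0], [0, 0, 0], [0, 0, 0], [0, 0, 0]], "slide": [[0.08, 0.02, -0.08], [0.14, 0.029, -0.105], [0.17, 0.029, -0.105], [0.21, 0.029, -0.105], [0.245, 0.029, -0.105], [0.27, 0.029, -0.105], [0.288, 0.029, -0.105], [0.288, 0.029, -0.105]], "fingers": [0, 0, 0, 0, 0, 0, 0, 0]}}

```text
time: 16.92
tcp_pos: [0.4838, -0.349, 0.095]
orientation: [-0.027, -0.706, -0.027, 0.707]
wrist_force: [0.2, -0.2, -0.4]
width: 0.0338
```

```bash
python3 -c "
from wl import *
plan((.484,-.3497,.0956),-1.496);print(get_state()['wrist_force'])"
```

```text
turn [0.002, 0.001, 0.0] slide [-0.001, 0.001, -0.0] rows>=0.0 | cur [0.4838, -0.349, 0.095] jaw -1.494 -> -1.496 t 16.92 w 0.0338 q6 0.83
[ 0.20196556 -0.21100686 -0.43123877]
```

Request:
{"name": "move_arm", "arguments": {"turn": [[0, 0, 0], [0, 0, 0], [0, 0, 0], [0, 0, 0]], "slide": [[0, 0.001, 0], [0, 0.001, 0], [0, 0.001, 0], [0, 0.001, 0]], "fingers": [0.55, 0.55, 0.55, 0.55]}}

```text
time: 17.25
tcp_pos: [0.4841, -0.3497, 0.0957]
orientation: [-0.027, -0.707, -0.027, 0.707]
wrist_force: [0.2, 0.3, 0.4]
width: 0.05
```

Request:
{"name": "move_arm", "arguments": {"turn": [[0, 0, 0], [0, 0, 0], [0, 0, 0], [0, 0, 0], [0, 0, 0], [0, 0, 0]], "slide": [[-0.04, 0, 0], [-0.1, 0, 0], [-0.17, 0, 0], [-0.23, 0, 0], [-0.28, 0, 0], [-0.28, 0, 0]], "fingers": [0.55, 0.55, 0.55, 0.8, 1, 1]}}

```text
time: 17.75
tcp_pos: [0.4858, -0.351, 0.2414]
orientation: [0.029, 0.709, 0.025, -0.705]
wrist_force: [1.4, -0.1, 0.5]
width: 0.0674
```

```bash
python3 -c "
from wl import *
plan((.46,-.10,.24),-1.1)"
```

```text
turn [-0.502, -0.006, -0.009] slide [-0.0, -0.504, 0.013] rows>=6.1 | cur [0.4858, -0.351, 0.2414] jaw -1.495 -> -1.1 t 17.75 w 0.0674 q6 0.83
```

Request:
{"name": "move_arm", "arguments": {"turn": [[-0.7, -0.006, -0.009], [-0.7, -0.006, -0.009], [-0.7, -0.006, -0.009], [-0.7, -0.006, -0.009], [-0.7, -0.006, -0.009], [-0.7, -0.006, -0.009], [-0.7, -0.006, -0.009], [-0.7, -0.006, -0.009]], "slide": [[0, -0.6, 0.01], [0, -0.6, 0.01], [0, -0.6, 0.01], [0, -0.6, 0.01], [0, -0.6, 0.01], [0, -0.6, 0.01], [0, -0.6, 0.01], [0, -0.6, 0.01]], "fingers": [1, 1, 1, 1, 1, 1, 1, 1]}}

```text
time: 18.42
tcp_pos: [0.4566, -0.0481, 0.2394]
orientation: [-0.218, -0.672, -0.219, 0.673]
wrist_force: [-0.1, -0.4, -0.7]
width: 0.0909
```

```bash
python3 -c "
from wl import *
plan((.426,.216,.23),-.416)"
```

```text
turn [-0.67, 0.001, 0.002] slide [0.019, -0.463, -0.261] rows>=6.4 | cur [0.4566, -0.0481, 0.2394] jaw -0.942 -> -0.416 t 18.42 w 0.0909 q6 0.79
```

Request:
{"name": "move_arm", "arguments": {"turn": [[-0.67, 0, 0], [-0.67, 0, 0], [-0.67, 0, 0], [-0.67, 0, 0], [-0.67, 0, 0], [-0.67, 0, 0], [-0.67, 0, 0], [-0.67, 0, 0]], "slide": [[0.019, -0.463, -0.261], [0.019, -0.463, -0.261], [0.019, -0.463, -0.261], [0.019, -0.463, -0.261], [0.019, -0.463, -0.261], [0.019, -0.463, -0.261], [0.019, -0.463, -0.261], [0.019, -0.463, -0.261]], "fingers": [1, 1, 1, 1, 1, 1, 1, 1]}}

```text
time: 19.08
tcp_pos: [0.4257, 0.2189, 0.2299]
orientation: [-0.387, -0.592, -0.387, 0.592]
wrist_force: [0.5, -0.8, -0.5]
width: 0.0913
```

```bash
python3 -c "
from wl import *
o=wrist('w6',{4:((.442,.252),.019)})[4]
plan((o[0],o[1],.15),o[4]+np.pi/2)
plan((o[0],o[1],.081),o[4]+np.pi/2)
z=np.load('pics/w6.npz');c=camera_info('wrist');W=cloud(c,z['d'])
a=o[4]-np.pi/2;dx=W[...,0]-o[0];dy=W[...,1]-o[1];A=dx*np.cos(a)+dy*np.sin(a);B=-dx*np.sin(a)+dy*np.cos(a)
m=(W[...,2]>.03)&(W[...,2]<.15)&(abs(A)<.12)&(abs(B)<.07);print(m.sum(),np.round(np.c_[A[m],B[m],W[m][:,2]][::max(1,m.sum()//8)],3).tolist())"
```

```text
4 1855 [ 0.4404  0.2523 69.6806 28.0129  1.1464] [0.4406 0.254  0.0203] rows 116 183 cols 242 269
turn [0.015, 0.0, 0.002] slide [0.16, -0.001, -0.076] rows>=2.1 | cur [0.4258, 0.2172, 0.2298] jaw -0.413 -> -0.424 t 19.13 w 0.0912 q6 0.83
turn [0.015, 0.0, 0.002] slide [0.298, -0.001, -0.076] rows>=3.7 | cur [0.4258, 0.2172, 0.2298] jaw -0.413 -> -0.424 t 19.13 w 0.0912 q6 0.83
314 [[-0.12, 0.019, 0.101], [-0.119, 0.016, 0.102], [-0.118, 0.013, 0.089], [-0.118, 0.012, 0.102], [-0.116, 0.01, 0.099], [-0.117, 0.008, 0.093], [0.118, -0.04, 0.035], [0.118, -0.044, 0.039], [0.12, -0.049, 0.044]]
```

View pics/w6.png

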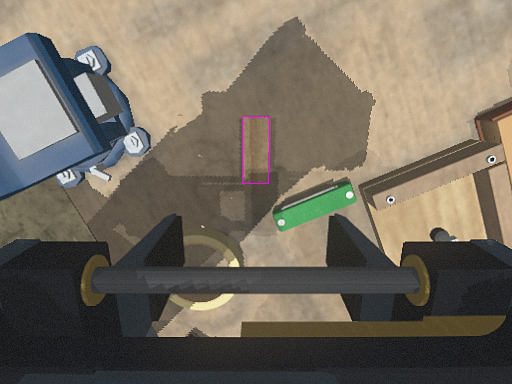

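Offcut_4 is at (256,150), 70×28 mm, with the vise 27 mm clear of the body. Grasp it.

Request:
{"name": "move_arm", "arguments": {"turn": [[0.015, 0, 0], [0.015, 0, 0], [0.015, 0, 0], [0.015, 0, 0], [0.015, 0, 0], [0.015, 0, 0], [0.015, 0, 0], [0.015, 0, 0]], "slide": [[0.08, -0.001, -0.07], [0.157, -0.001, -0.076], [0.157, -0.001, -0.076], [0.2, -0.001, -0.076], [0.24, -0.001, -0.076], [0.28, -0.001, -0.076], [0.297, -0.001, -0.076], [0.297, -0.001, -0.076]], "fingers": [0.6, 0.6, 0.6, 0.6, 0.6, 0.6, 0.6, 0.6]}}

```text
time: 19.8
tcp_pos: [0.4398, 0.2509, 0.0805]
orientation: [-0.383, -0.593, -0.384, 0.596]
wrist_force: [-0.1, -0.4, -0.6]
width: 0.0545
```

Request:
{"name": "move_arm", "arguments": {"turn": [[0, 0, 0], [0, 0, 0], [0, 0, 0], [0, 0, 0], [0, 0, 0], [0, 0, 0], [0, 0, 0]], "slide": [[0, 0, 0], [0, 0, 0], [0, 0, 0], [0, 0, 0], [0, 0, 0], [0, 0, 0], [0, 0, 0]], "fingers": [0, 0, 0, 0, 0, 0, 0], "grip_force": 20}}

```text
time: 20.38
tcp_pos: [0.4403, 0.251, 0.0813]
orientation: [-0.383, -0.593, -0.383, 0.595]
wrist_force: [-1.0, -2.6, 10.5]
width: 0.028
```

```bash
python3 -c "
from wl import *
plan((.45,.1,.24),-.8)"
```

```text
turn [0.477, 0.003, 0.002] slide [-0.317, 0.142, 0.268] rows>=5.3 | cur [0.4403, 0.251, 0.0813] jaw -0.425 -> -0.8 t 20.38 w 0.028 q6 0.9
```

Request:
{"name": "move_arm", "arguments": {"turn": [[0, 0.003, 0], [0, 0.003, 0], [0, 0.003, 0], [0.12, 0.003, 0], [0.25, 0.003, 0], [0.37, 0.003, 0], [0.477, 0.003, 0], [0.477, 0.003, 0]], "slide": [[-0.06, 0, 0], [-0.14, 0, 0], [-0.22, 0.02, 0.04], [-0.28, 0.05, 0.1], [-0.318, 0.08, 0.16], [-0.318, 0.11, 0.22], [-0.318, 0.142, 0.268], [-0.318, 0.16, 0.3]], "fingers": [0, 0, 0, 0, 0, 0, 0, 0]}}

```text
time: 21.05
tcp_pos: [0.4519, 0.0794, 0.2415]
orientation: [0.263, 0.656, 0.264, -0.656]
wrist_force: [0.2, 0.2, -1.0]
width: 0.0279
```

```bash
python3 -c "
from wl import *
plan((.465,-.20,.24),-1.3)"
```

```text
turn [0.628, -0.001, 0.001] slide [0.002, 0.422, 0.368] rows>=6.7 | cur [0.4519, 0.0794, 0.2415] jaw -0.806 -> -1.3 t 21.05 w 0.0279 q6 0.93
```

Request:
{"name": "move_arm", "arguments": {"turn": [[0.628, 0, 0], [0.628, 0, 0], [0.628, 0, 0], [0.628, 0, 0], [0.628, 0, 0], [0.628, 0, 0], [0.628, 0, 0], [0.628, 0, 0]], "slide": [[0.002, 0.422, 0.368], [0.002, 0.422, 0.368], [0.002, 0.422, 0.368], [0.002, 0.422, 0.368], [0.002, 0.422, 0.368], [0.002, 0.422, 0.368], [0.002, 0.422, 0.368], [0.002, 0.422, 0.368]], "fingers": [0, 0, 0, 0, 0, 0, 0, 0]}}

```text
time: 21.72
tcp_pos: [0.4655, -0.2047, 0.2409]
orientation: [0.095, 0.702, 0.094, -0.7]
wrist_force: [0.6, 0.2, 0.4]
width: 0.028
```

```bash
python3 -c "
from wl import *
plan((.45,-.41,.24),-1.496)"
```

```text
turn [0.246, -0.003, -0.001] slide [0.002, 0.388, 0.139] rows>=4.9 | cur [0.4655, -0.2047, 0.2409] jaw -1.303 -> -1.496 t 21.72 w 0.028 q6 0.84
```

Request:
{"name": "move_arm", "arguments": {"turn": [[0.246, -0.003, 0], [0.246, -0.003, 0], [0.246, -0.003, 0], [0.246, -0.003, 0], [0.246, -0.003, 0], [0.246, -0.003, 0], [0.246, -0.003, 0]], "slide": [[0.002, 0.388, 0.139], [0.002, 0.388, 0.139], [0.002, 0.388, 0.139], [0.002, 0.388, 0.139], [0.002, 0.388, 0.139], [0.002, 0.388, 0.139], [0.002, 0.388, 0.139]], "fingers": [0, 0, 0, 0, 0, 0, 0]}}

```text
time: 22.3
tcp_pos: [0.4496, -0.4116, 0.24]
orientation: [0.026, 0.707, 0.025, -0.707]
wrist_force: [-0.1, 0.4, -1.2]
width: 0.028
```

```bash
python3 -c "
from pads import *
pads('p3')
wrist('w7',{3:((.484,-.35),.032),2:((.478,-.27),.038)})
plan((.489,-.4297,.15),-1.496)
plan((.489,-.4297,.0958),-1.496)"
```

```text
pad [ 4.893000e-01 -4.293000e-01  1.251846e+02  5.800200e+01  7.510000e-02] rows 86 202 cols 246 301
pad [ 4.83500e-01 -3.49500e-01  1.25158e+02  5.79723e+01  7.28000e-02] rows 86 202 cols 169 227
pad [ 4.778000e-01 -2.697000e-01  1.255207e+02  5.817870e+01  7.480000e-02] rows 86 202 cols 91 157
3 2767 [ 4.84400e-01 -3.49700e-01  8.37598e+01  3.48831e+01  7.39000e-02] [ 0.4864 -0.35    0.0333] rows 106 188 cols 179 216
2 4875 [ 4.775000e-01 -2.702000e-01  1.050178e+02  4.764800e+01  7.970000e-02] [ 0.4816 -0.2705  0.0393] rows 96 200 cols 87 146
turn [-0.0, 0.001, 0.0] slide [0.179, 0.047, -0.075] rows>=2.4 | cur [0.4497, -0.4093, 0.2398] jaw -1.496 -> -1.496 t 22.4 w 0.028 q6 0.72
turn [-0.0, 0.001, 0.0] slide [0.288, 0.047, -0.075] rows>=3.6 | cur [0.4497, -0.4093, 0.2398] jaw -1.496 -> -1.496 t 22.4 w 0.028 q6 0.72
```

View pics/w7.png

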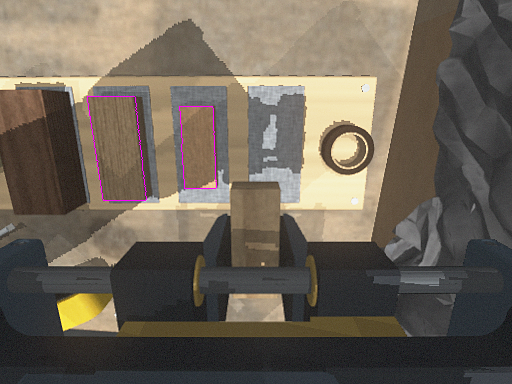

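Offcut_3 is on pad 3 at (197,147), centred. Pad 4 is free at (273,145). Before lowering I check for obstacles on the right.

```bash
python3 -c "
from wl import *
z=np.load('pics/w7.npz');c=camera_info('wrist');W=cloud(c,z['d'])
for n,WW in (('w',W),('s',cloud(camera_info('scene'),np.load('pics/scene0.npz')['d']))):
    m=(WW[...,2]>.04)&(WW[...,2]<.45)&(WW[...,1]<-.46)&(WW[...,1]>-.75)&(WW[...,0]>.3)&(WW[...,0]<.72)
    P=WW[m];print(n,m.sum()); 
    if len(P):
        P=P[np.argsort(-P[:,1])];print(np.round(P[:200:20],3).tolist())
for p in [(420,60),(400,100),(390,180),(430,240),(410,300)]: print(p,np.round(W[p[1],p[0]],3))"
```

```text
w 7287
[[0.486, -0.46, 0.258], [0.48, -0.46, 0.258], [0.478, -0.46, 0.284], [0.486, -0.46, 0.256], [0.475, -0.46, 0.284], [0.479, -0.46, 0.282], [0.479, -0.46, 0.282], [0.479, -0.46, 0.283], [0.479, -0.461, 0.277], [0.486, -0.461, 0.256]]
s 2491
[[0.677, -0.46, 0.091], [0.672, -0.462, 0.067], [0.669, -0.464, 0.062], [0.699, -0.467, 0.09], [0.673, -0.469, 0.041], [0.673, -0.471, 0.066], [0.718, -0.473, 0.091], [0.674, -0.476, 0.09], [0.699, -0.478, 0.092], [0.714, -0.48, 0.091]]
(420, 60) [ 0.646 -0.726 -0.301]
(400, 100) [ 0.57  -0.723 -0.345]
(390, 180) [ 0.394 -0.725 -0.319]
(430, 240) [ 0.36  -0.68  -0.067]
(410, 300) [ 0.268 -0.66  -0.047]
```

Nothing is in the way. Lower it.

Request:
{"name": "move_arm", "arguments": {"turn": [[0, 0, 0], [0, 0, 0], [0, 0, 0], [0, 0, 0], [0, 0, 0], [0, 0, 0], [0, 0, 0], [0, 0, 0]], "slide": [[0.08, 0.03, -0.05], [0.14, 0.047, -0.075], [0.17, 0.047, -0.075], [0.21, 0.047, -0.075], [0.245, 0.047, -0.075], [0.27, 0.047, -0.075], [0.287, 0.047, -0.075], [0.287, 0.047, -0.075]], "fingers": [0, 0, 0, 0, 0, 0, 0, 0]}}

```text
time: 23.07
tcp_pos: [0.4886, -0.4289, 0.0954]
orientation: [-0.026, -0.706, -0.027, 0.707]
wrist_force: [0.2, -0.2, -0.5]
width: 0.0279
```

```bash
python3 -c "
from wl import *
plan((.489,-.4297,.0956),-1.496);print(get_state()['wrist_force'])"
```

```text
turn [0.001, 0.002, 0.002] slide [-0.0, 0.002, -0.001] rows>=0.0 | cur [0.4886, -0.4289, 0.0954] jaw -1.495 -> -1.496 t 23.07 w 0.0279 q6 0.74
[ 0.22390546 -0.20253627 -0.46372766]
```

Request:
{"name": "move_arm", "arguments": {"turn": [[0, 0, 0], [0, 0, 0], [0, 0, 0], [0, 0, 0]], "slide": [[0, 0.002, 0], [0, 0.002, 0], [0, 0.002, 0], [0, 0.002, 0]], "fingers": [0.5, 0.5, 0.5, 0.5]}}

```text
time: 23.4
tcp_pos: [0.4889, -0.43, 0.0961]
orientation: [-0.027, -0.706, -0.027, 0.707]
wrist_force: [-0.3, 0.4, 0.1]
width: 0.0454
```

Request:
{"name": "move_arm", "arguments": {"turn": [[0, 0, 0], [0, 0, 0], [0, 0, 0], [0, 0, 0], [0, 0, 0], [0, 0, 0], [0, 0, 0], [0, 0, 0]], "slide": [[-0.04, 0, 0], [-0.1, 0, 0], [-0.17, 0, 0], [-0.23, -0.04, 0.03], [-0.29, -0.12, 0.08], [-0.33, -0.2, 0.12], [-0.33, -0.24, 0.14], [-0.33, -0.24, 0.14]], "fingers": [0.5, 0.5, 0.5, 0.8, 1, 1, 1, 1]}}

```text
time: 24.07
tcp_pos: [0.4072, -0.3117, 0.2627]
orientation: [-0.027, -0.706, -0.027, 0.707]
wrist_force: [0.0, -1.3, -0.7]
width: 0.076
```

```bash
python3 -c "
from pads import *
wrist('w8',{1:((.472,-.19),.056),2:((.478,-.27),.038),3:((.484,-.35),.032),4:((.489,-.4297),.033)})
pads('p4');s=get_state();print(s['tcp_pos'],s['width'],s['time'],s['dq'])
im,d=get_image('scene');cv2.imwrite('pics/s9.png',im[:,:,::-1])"
```

```text
1 6767 [ 4.698000e-01 -1.916000e-01  1.200212e+02  5.422750e+01  7.830000e-02] [ 0.4746 -0.1917  0.0572] rows 50 175 cols 104 170
2 4440 [ 4.773000e-01 -2.690000e-01  1.042301e+02  4.535350e+01  7.640000e-02] [ 0.4805 -0.2692  0.0393] rows 60 163 cols 196 241
3 2678 [ 4.84800e-01 -3.49300e-01  8.44504e+01  3.44867e+01  7.46000e-02] [ 0.4871 -0.3491  0.0333] rows 70 152 cols 279 313
4 1912 [ 0.4905 -0.4289 70.1632 30.0676  0.0718] [ 0.492  -0.4285  0.0343] rows 78 146 cols 353 388
pad [ 4.894000e-01 -4.299000e-01  1.258786e+02  5.823420e+01  7.390000e-02] rows 55 170 cols 333 394
pad [ 4.84100e-01 -3.49900e-01  1.25265e+02  5.77971e+01  7.43000e-02] rows 54 169 cols 266 320
pad [ 4.780000e-01 -2.703000e-01  1.255146e+02  5.707960e+01  8.270000e-02] rows 54 169 cols 192 246
[ 0.40990029 -0.31505829  0.26234157] 0.08416955739524981 24.1667 [-1.12169941e-02  5.27055252e-02 -4.54482529e-02 -7.88620945e-05
 -1.03199485e-02 -3.77528474e-03]
```

View pics/w8.png

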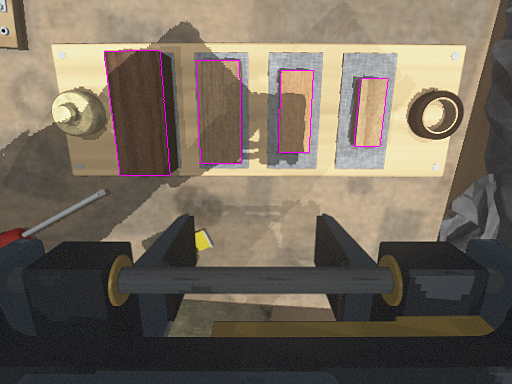

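View pics/s9.png

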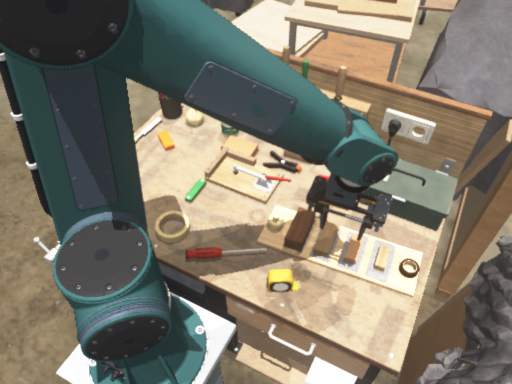

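All four offcuts, at (138,112), (219,112), (296,112) and (371,112), lie on their pads in order from the brass weight. Each is centred within about 3 mm and 0.01 rad, and the gripper is clear.

```bash
python3 -c "
from cell import *
print(job_done())"
```

```text
the job is handed in; nothing more can be done
None
```

All four offcuts are on the pads in order from the brass weight to the tape roll (120, 105, 85, 70 mm), and I handed the job in at about 24 s of the 117 s allowed.

- **Last checks:** in the final wrist view, all four lie flat at the expected heights. They are within about 3 mm of their pad centres and 0.01 rad of the pad direction. The gripper was open and well above the board. Offcut_1 covers its pad, so I compared it with that pad's earlier measurement.
- **Disagreements:** the side camera put the offcuts about 6 mm further in y than the scene camera. I used close-up wrist views for every grasp and placement, and these measured the offcuts' true sizes to about 1 mm. Offcut_1's final reading is about 2 mm off its pad centre, probably because some of its side face is included.
- **Forces and look-alikes:** the highest wrist force reported at the end of a move was about 11 N. I did not touch the orange or red look-alikes, and no checks failed.

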